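# Release a tested vacuum module from a cam-latched test fixture

### The arm

A 6-joint arm with a two-finger parallel gripper is mounted at the origin on the work surface. World frame = base frame: x ahead of the robot, y to its left, z up, the work surface at z = 0. Lengths are in mm, angles in rad, forces in N, time in s.
With the tool pointing down it reaches from about 225 to 875 mm from the base axis. Payload 3.4 kg.
Tool frame: the origin (TCP) lies on the centre line of the jaws, within the pads' length; the fingertips stand 11 mm ahead of it and the grasp point (between the pads) lies 8 mm behind it (arm.tcp_to_tips is the y of the fingertips in the tool frame, in mm); y points along the fingers, x is the direction in which the jaws open and shut, and the axes are right-handed (so a half turn about y gives the same grasp; the last joint's range is limited). The gripper opens to 85 mm and grips with 20 to 120 N. Pads are 22 mm wide; open, the fingers measure 114 mm over their backs; the gripper's body (76 mm by 85 mm) begins 54 mm behind the grasp point. The pads swing forward as they close: fully open they stand 13 mm farther back than shut.
Start: joints at [-1.229, 0.276, 1.505, -0, 1.361, -0.121], TCP at [256.716, -514.547, 242.328] pointing down, gripper open.
Joint ranges: [-2.89, 2.89], [-0.75, 2.08], [0.22, 2.7], [-1.18, 4.32], [0.11, 2.71], [-2.7, 2.7]. Speed limits (rad/s): [2.57, 2.57, 3.14, 3.14, 3.14, 3.14].

### API

Orientations are given as a 3x3 rotation matrix whose columns are the frame's x, y, z axes.
In Python, from plant import arm gives the robot as it stands. The module is installed in compiled form; this text tells all that it offers.
- The arm moves only by the tool play_rows, never from a script. Its argument "series" is one flat list of numbers, 7 for each row, row after row: the opening, from 0 (shut) to 1 (fully open), then the shift along the tool's x, y, z in cm, then the turn, a rotation vector about the tool's x, y, z in rad. In form: [gripper, x, y, z, ax, ay, az, gripper, x, y, z, ax, ay, az, ...]. A call has 1 to 8 rows; each row is the pose to reach, as a shift and turn from the pose measured when the call began, along the tool's axes at that moment; what a row does not reach only later rows make up. A row lasts 1/10 s, in which the tool goes at most 50 mm and 8.59 degrees, less where a joint would pass 70% of its speed; a pose out of reach is approached as far as the arm can. A call with a gripper value outside its range is refused whole. The fingers move at their own pace and stop on an object; the grip force is fixed at half the most. Time passes only in rows, so rows that repeat a pose let the fingers close. It gives the time, the measured TCP pose, the force and the opening at its end, in the units of the state.
- arm.get_obs(): the state, without advancing time (a new reading comes with each control period).
- arm.capture(name): name is "scene" or "top"; returns the picture (480x640x3 uint8, blue, green, red); there is no depth.
- arm.calibration(name): a dict with "fx", "fy", "cx", "cy" (pixels), "R" (3x3) and "t" (3): a world point X has camera coordinates R X + t. Camera axes: x right, y down, z forward; pixel columns grow to the right and rows downward; lengths in mm; the calibration is good to about 2 mm. A picture is of the moment at which its call begins. calibration takes no time and is no camera call.
- arm.hand_in(): hands the job in, once; it reports no verdict.
Trained networks look in the newest picture that a camera, given by its name, has taken for a name from the list of things; names that differ only in an ending like _2 or _b are one class to them, and where a whole thing is asked for, a point or a joint stands for the part that bears it (a point fixed in the world has none). Each returns a list of dicts, best first, with "p" (0 to 1); they miss things now and then, are a little off and sometimes report something else, mostly with a low value. They report only what shows in the picture. A call takes as long as a camera call.
- arm.boxes_of(camera, target): "at" ([x, y, z] in mm, in world coordinates, good to about 4 mm: the middle of the surface that is visible of it).
The state is a dict: "t": time; "joint_positions": joint angles; "qd": joint speeds; "joint_torque": joint torques, N m; "eef_pos": TCP position; "tcp_rot": TCP orientation; "ft_force": force on the tool from outside, world axes, zero at the start; "torque": the same for the moment, N m; "grip_width": finger opening in mm.
Only numpy, scipy, OpenCV 4.12 (cv2) and the standard library are available. Lean on these libraries where they do the work, as an engineer would, in place of code of your own. Each camera call takes 0.05 s, during which the arm holds its last target.

### The job

Turn the fixture's latch handle by its knob, over its cam, until it drops into the far low notch, then press the ejector paddle fully down so that its pin pokes the black round module up out of the recess, and lift the module out and set it down (do not drop it) flat in the middle of the tray's free cell. Then turn the latch handle all the way back over the cam until it has dropped into its first notch again. Leave the other modules and everything else lying about where they are.

Things in the scene. Friction and masses are not known exactly. Their poses are not given: they have to be found in the camera images.
- fixture: All sizes in mm. aluminium test fixture fixed to the table. Origin on the table top straight below the centre of its round recess, z up; seen along its own axes the latch stands at +y (axis at y = +78) and the ejector paddle at -y. Nest block 100 x 100 with its flat top 60 above the table; the recess in it is 45 in diameter and 20 deep, with a 25 access hole in its floor. Base plate 130 (x) by 215 (y, from -90 to +125).
- latch_axis (a point): point on the latch's vertical turning axis, at the height of the knob's centre when the latch is down (95 above the table)
- knob_center (a point): centre of the latch handle's upright black knob, a cylinder 20 in diameter and 45 tall, 85 from the turning axis; moves with the handle. Handle down: knob from 73 to 118 above the table, standing on an 18 wide, 8 thick flat bar; all of it rises up to 8 on the cam. The opposite arm of the bar, 90 long and 20 wide, is the tongue that covers the module when latched.
- latch (a joint): latch angle, rad. 0: latched, the tongue lies over the recess and the knob points to the fixture's +y. Grows anticlockwise seen from above (the knob swings towards the fixture's -x) to the stop at 1.60: unlatched. The low notches are 0 to about 0.09 and about 1.51 to 1.60; between them lie an even ramp up, a level crown (about 0.58 to 1.02) and an even ramp down.
- latch_lift (a joint): how far the cam has lifted the handle, m: 0 in either low notch, 0.008 on the crown. A spring (5 to 8 N) presses it down, so it drops by itself once over the notch. Turning takes about 3 N sideways at the knob, more if the fingers rub on it and keep it from rising.
- paddle (a joint): ejector paddle angle, rad. 0: up (pin down); 0.26: fully down against its stop, the pin has raised the module by 14 mm. Stiff: takes about 4 N to press and stays where it is left.
- pad_top (a point): middle of the top face of the ejector paddle's grey pad, 40 (fixture x) by 34 (fixture y); 56 above the table at the start, it goes about 16 down when pressed fully (to 40) and less than 3 sideways
- module_center (a point): centre (half-way up) of the black module to be moved: a disc 44 in diameter, 22 high, 80 to 150 g, with a metal ring and brass nozzle flush in its flat top. At the start it stands in the recess, only 2 of it above the nest's top; raised by the ejector it stands 16 above it and stays up by itself.
- tray: grey parts tray fixed to the table, 180 x 180, origin under its centre. Rim and the cross-shaped divider are 12 high and 5 thick, the floor is 5 thick; four cells 82 x 82 with centres at x and y = +-44 in the tray's frame, each with a black round mat. Three hold finished modules of the same kind (44 in diameter, tops 27 above the table), one is free.
- free_spot (a point): middle of the free cell's floor, 5 above the table; z up, axes along the tray's
- done0_center (a point): centre (half-way up) of a finished module in the tray, 44 in diameter, 22 high: leave it
- done1_center (a point): centre (half-way up) of a finished module in the tray, 44 in diameter, 22 high: leave it
- done2_center (a point): centre (half-way up) of a finished module in the tray, 44 in diameter, 22 high: leave it
- screwdriver: screwdriver lying on the table, bystander, origin at its underside: leave it
- wrench: steel wrench lying flat, bystander, origin at its underside: leave it
- tape: roll of white tape, 84 in diameter, 24 high, bystander, origin at its underside: leave it
- cleaner: white cleaner bottle, 60 in diameter, 130 tall, bystander, origin at its underside: leave it
- mug: white mug, 80 in diameter, 90 tall, bystander, origin at its underside: leave it
- cup: black rubber suction cup, 42 in diameter, 26 high, bystander, origin at its underside: leave it
- caliper: caliper lying flat, 190 long, 13 high, bystander, origin at its underside: leave it

How it is judged:
By the outcome, as a careful person would: the job done as asked, in the order asked, and still so for the second after the job is handed in, with the robot touching nothing.
It also fails if it takes over 72 s, if anything falls off the work surface, if the arm or the gripper's body presses on something with over 40 N, if the wrist force passes 120 N, or if a joint passes its speed limit or range.

## Working session

There is one attempt and no reset: what is moved stays moved. The work goes in short steps, Python scripts to look and compute and a tool call to move; the robot and the scene stay as the last step left them, time stands still between calls to the robot, and variables do not carry over. Pictures are saved under pics/ and viewed, and the job is handed in when it is done.

Besides the shell and the picture viewer there is one more tool, called after "Call:" by a JSON object that holds its "op" and its "data". play_rows: Moves the arm, as the interface text tells. Its arguments: {"type":"object","properties":{"series":{"type":"array","items":{"type":"number"}}},"required":["series"]}

```bash
mkdir -p pics; python3 - <<'E'
from plant import arm
import cv2,numpy as np
for c in("scene","top"):
    cv2.imwrite(f"pics/a_{c}.png",arm.capture(c))
    k=arm.calibration(c);print(c,k)
for c in("scene","top"):
  for n in("fixture","knob_center","pad_top","module_center","tray","free_spot","latch"):
    try: print(c,n,[(round(d["p"],2),np.round(d["at"],1)) for d in arm.boxes_of(c,n)][:4])
    except Exception as e: print(c,n,e)
o=arm.get_obs();print(o)
E
```

```text
scene {'fx': 541.5995232165523, 'fy': 541.5995232165523, 'cx': 316.55721667307654, 'cy': 236.93543975685924, 'R': array([[ 0.16693004,  0.98596072,  0.00397763],
       [ 0.64777026, -0.10662884, -0.75433678],
       [-0.74332231,  0.12849806, -0.65647559]]), 't': array([-109.79023547, -296.21207502, 1770.90529359])}
top {'fx': 465.88318793972195, 'fy': 465.88318793972195, 'cx': 325.7354839016423, 'cy': 235.13815861478298, 'R': array([[-0.01724986, -0.99983926, -0.00488943],
       [-0.98899939,  0.01778096, -0.14684699],
       [ 0.14691033,  0.00230255, -0.98914713]]), 't': array([ 13.31097453, 573.94693377, 892.49538129])}
scene fixture [(0.92, array([570.7,  42.7,  43.4]))]
scene knob_center [(0.62, array([551.3, 119.4,  71.3])), (0.51, array([ 747.8, -144.9,   17.5]))]
scene pad_top [(0.84, array([551.2, -83.3,  55.8])), (0.51, array([552.1, 122.8,  70.7]))]
scene module_center [(0.44, array([562.3,  19.6,  61.2])), (0.42, array([714. ,  90.3,  22.2]))]
scene tray [(0.87, array([ 534.6, -296.2,    3.6])), (0.54, array([716.2,  90.5,  24.4]))]
scene free_spot []
scene latch [(0.7
[... 526 characters left out ...]
  1.30985162e-05,
        1.36071313e+00, -1.21028465e-01]), 'qd': array([-0.00120426,  0.00230071, -0.00024716,  0.00114843,  0.00166661,
        0.00025498]), 'joint_torque': array([ 6.61065696e-04, -4.16586328e+01, -2.46086723e+01, -3.53210016e-04,
       -1.30054150e-04, -3.61183638e-06]), 'eef_pos': array([ 256.7221057 , -514.54541963,  242.36412658]), 'tcp_rot': array([[ 4.46478018e-01,  6.20745031e-05,  8.94794600e-01],
       [-8.94794590e-01, -1.36263257e-04,  4.46478022e-01],
       [ 1.49642528e-04, -9.99999989e-01, -5.29461948e-06]]), 'ft_force': array([0.17841948, 1.0068597 , 0.16180903]), 'torque': array([ 0.07084858, -0.02495877,  0.05334016]), 'grip_width': 85.49902605782233}
```

View pics/a_scene.png

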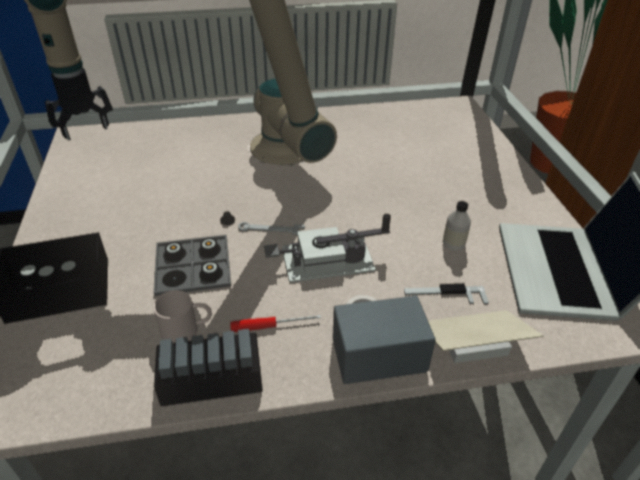

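View pics/a_top.png

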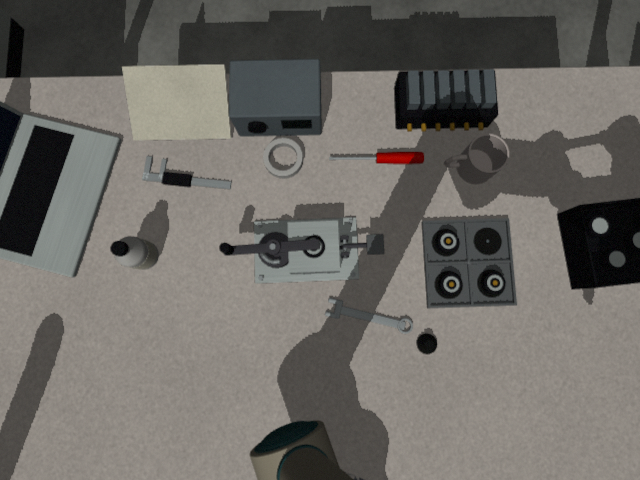

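The latch stands towards world +y with its knob at top (226,249). The nest is near (315,246), the pad near (376,244), and the tray's free cell near (487,241). I'll zoom in for exact positions.

```bash
python3 - <<'E'
import cv2
a=cv2.imread("pics/a_top.png")
cv2.imwrite("pics/b1.png",cv2.resize(a[195:300,210:400],None,fx=4.2,fy=4.2,interpolation=cv2.INTER_CUBIC))
cv2.imwrite("pics/b2.png",cv2.resize(a[205:315,415:525],None,fx=5,fy=5,interpolation=cv2.INTER_CUBIC))
s=cv2.imread("pics/a_scene.png")
cv2.imwrite("pics/b3.png",cv2.resize(s[205:285,255:400],None,fx=5.5,fy=5.5,interpolation=cv2.INTER_CUBIC))
E
```

```text
(no output)
```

View pics/b1.png

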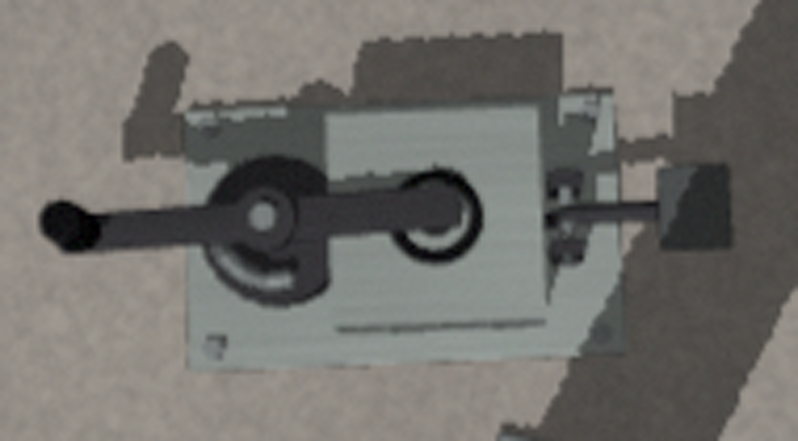

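View pics/b2.png

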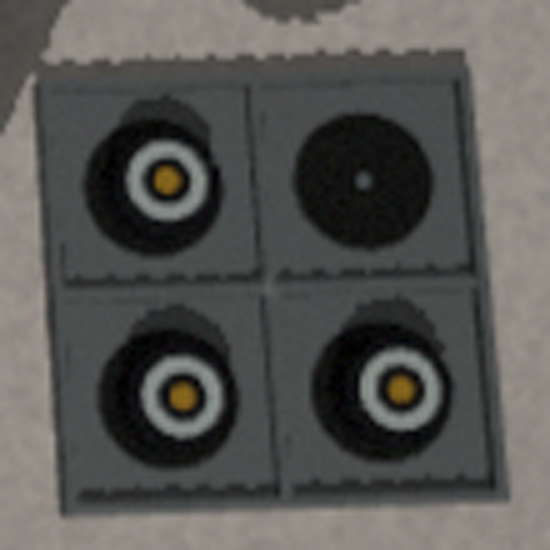

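View pics/b3.png

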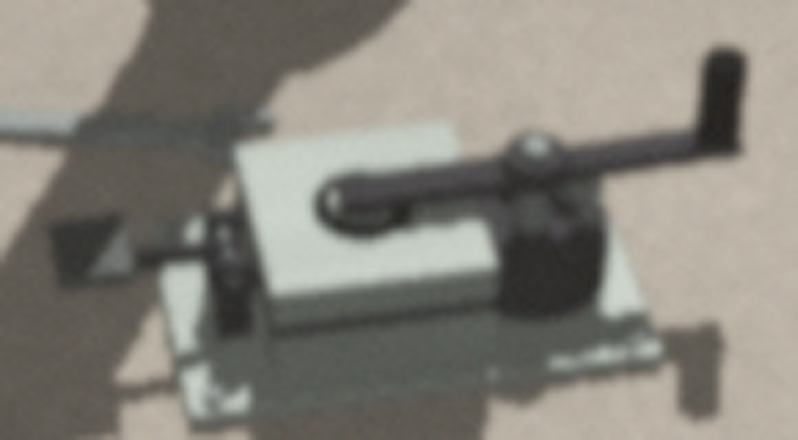

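```bash
cat > h.py <<'E'
import numpy as np,cv2
from plant import arm
def px2w(c,u,v,z):
    k=arm.calibration(c);d=k["R"].T@np.array([(u-k["cx"])/k["fx"],(v-k["cy"])/k["fy"],1]);o=-k["R"].T@k["t"]
    return o+d*(z-o[2])/d[2]
def w2px(c,X):
    k=arm.calibration(c);q=k["R"]@np.array(X,float)+k["t"];return np.array([k["fx"]*q[0]/q[2]+k["cx"],k["fy"]*q[1]/q[2]+k["cy"]])
E
python3 - <<'E'
from h import *
np.set_printoptions(precision=1,suppress=True)
B=lambda x,y,z:px2w("top",210+x/4.2,195+y/4.2,z)
for n,p in dict(knob=(63,218,118),axisscrew=(263,215,100),ring=(437,216,62),pad=(695,206,56),TL=(327,113,60),TR=(541,103,60),BR=(547,320,60),BL=(335,327,60)).items(): print(n,B(*p))
T=lambda x,y,z:px2w("top",415+x/5,205+y/5,z)
for n,p in dict(free=(363,181,5),d0=(167,181,27),d1=(183,397,27),d2=(401,389,27),TL=(37,80,12),TR=(468,65,12),BR=(508,497,12),BL=(62,515,12),mid=(270,288,12)).items(): print(n,T(*p))
S=lambda x,y,z:px2w("scene",255+x/5.5,205+y/5.5,z)
for n,p in dict(knob=(725,57,118),screw=(538,145,100),pad=(92,250,56),TL=(234,145,60),TR=(450,123,60),BR=(500,272,60),BL=(272,298,60)).items(): print(n,S(*p))
E
```

```text
knob [544.3 188.5 118. ]
axisscrew [546.4 103.1 100. ]
ring [549.3  26.4  62. ]
pad [552.6 -94.5  56. ]
TL [599.3  77.6  60. ]
TR [602.2 -23.2  60. ]
BR [500.1 -23.8  60. ]
BL [498.5  74.4  60. ]
free [ 560.8 -333.2    5. ]
d0 [ 559.4 -246.    27. ]
d1 [ 472.  -247.5   27. ]
d2 [ 473.6 -335.    27. ]
TL [ 604.7 -198.3   12. ]
TR [ 607.8 -377.7   12. ]
BR [ 430.  -380.5   12. ]
BL [ 425.9 -199.8   12. ]
mid [ 516.4 -289.6   12. ]
knob [545.5 191.2 118. ]
screw [570.  102.4 100. ]
pad [557.6 -93.1  56. ]
TL [502.  -22.1  60. ]
TR [502.7  77.9  60. ]
BR [604.8  79.7  60. ]
BL [604.9 -20.3  60. ]
```

```bash
cat >> h.py <<'E'
from scipy.spatial.transform import Rotation as Ro
np.set_printoptions(precision=3,suppress=True)
A=np.array([549.3,105.0]);YAW=0.029
def Rdown(a): # tool x at world angle a
    x=np.array([np.cos(a),np.sin(a),0]);y=np.array([0,0,-1.]);return np.column_stack([x,y,np.cross(x,y)])
def rows(wps): # list of (g,x,y,z,a)
    o=arm.get_obs();p=o["eef_pos"];R=o["tcp_rot"]
    print("t",round(o["t"],2),"pos",p,"ang",round(float(np.arctan2(R[1,0],R[0,0])),3),"F",o["ft_force"],"w",round(o["grip_width"],1))
    for g,x,y,z,a in wps:
        s=R.T@(np.array([x,y,z])-p)/10; r=Ro.from_matrix(R.T@Rdown(a)).as_rotvec()
        print(", ".join(f"{v:g}" for v in [g,*np.round(s,2)+0.,*np.round(r,3)+0.]))
def knob(th,r=85): 
    t=th+YAW; return A+r*np.array([-np.sin(t),np.cos(t)])
E
python3 - <<'E'
from h import *
rows([(0.6,546.8,190,200,0.029)])
E
```

```text
t 0.8 pos [ 256.722 -514.545  242.364] ang -1.108 F [0.178 1.007 0.162] w 85.5
0.6, -50.09, 4.23, 57.41, 0, -1.137, 0
```

Call:
{"op": "play_rows", "data": {"series": [0.6,-25,0,28.7,0,-0.57,0,0.6,-25,0,28.7,0,-0.57,0,0.6,-25,0,28.7,0,-0.57,0,0.6,-25,0,28.7,0,-0.57,0,0.6,-50.1,1,57.4,0,-1.137,0,0.6,-50.1,1,57.4,0,-1.137,0,0.6,-50.1,1,57.4,0,-1.137,0,0.6,-50.1,1,57.4,0,-1.137,0]}}

```text
t: 1.6
eef_pos: [409.5, -142.9, 239.1]
tcp_rot: [[0.999, 0.001, -0.034], [0.034, -0.001, 0.999], [0.001, -1.0, -0.001]]
ft_force: [1.0, -0.5, 0.6]
grip_width: 50.9
```

```bash
python3 - <<'E'
from h import *
rows([(0.6,546.8,190,200,0.029)])
E
```

```text
t 1.6 pos [ 409.489 -142.876  239.082] ang 0.034 F [ 1.036 -0.54   0.605] w 50.9
0.6, 14.85, 3.9, 32.81, 0.001, 0.005, 0.001
```

Call:
{"op": "play_rows", "data": {"series": [0.6,14.9,2,32.8,0,0.005,0,0.6,14.9,2,32.8,0,0.005,0,0.6,14.9,2,32.8,0,0.005,0,0.6,14.9,2,32.8,0,0.005,0,0.6,14.9,2,32.8,0,0.005,0,0.6,14.9,2,32.8,0,0.005,0,0.6,14.9,2,32.8,0,0.005,0,0.6,14.9,4.5,32.8,0,0.005,0]}}

```text
t: 2.4
eef_pos: [551.5, 195.3, 196.4]
tcp_rot: [[0.999, 0.01, -0.033], [0.033, 0.004, 0.999], [0.01, -1.0, 0.003]]
ft_force: [0.5, -0.5, -0.1]
grip_width: 51.3
```

```bash
python3 - <<'E'
from h import *
rows([(0.6,546.8,190,102,0.029)])
for c in("scene","top"):
    a=arm.capture(c);p=w2px(c,[547,190,118]).astype(int);print(p)
    cv2.imwrite(f"pics/c_{c}.png",cv2.resize(a[p[1]-60:p[1]+60,p[0]-80:p[0]+80],None,fx=4,fy=4,interpolation=cv2.INTER_CUBIC))
E
```

```text
t 2.4 pos [551.474 195.333 196.423] ang 0.033 F [ 0.502 -0.532 -0.099] w 51.3
0.6, -0.58, 9.44, -0.55, -0.003, 0.004, 0.01
[386 215]
[224 245]
```

View pics/c_scene.png

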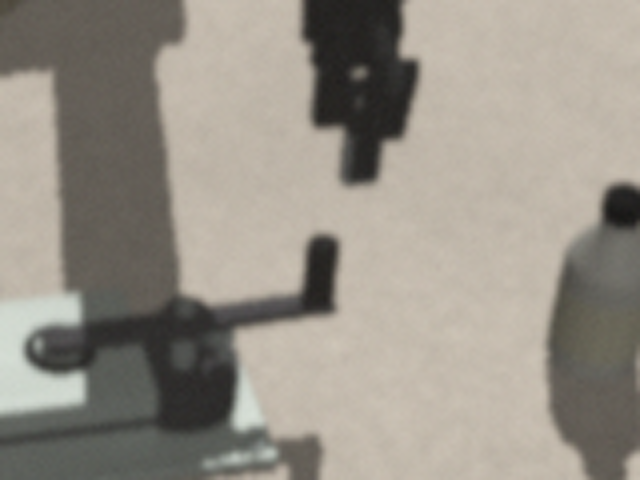

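View pics/c_top.png

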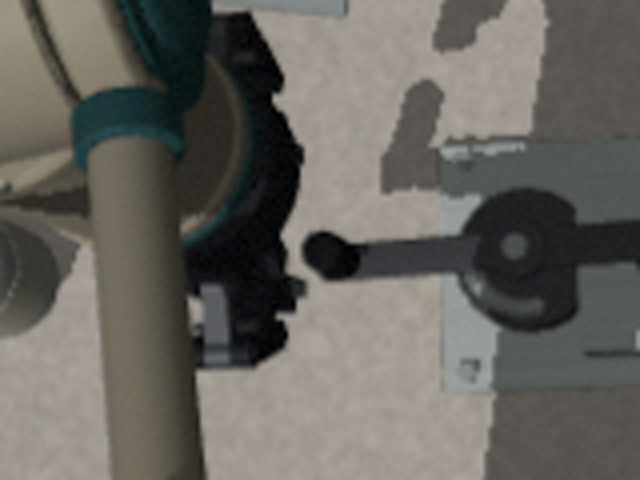

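```bash
python3 - <<'E'
from h import *
for c in("scene","top"):
  for X in ([551.5,195.3,185],[551.5,195.3,196],[525,195,190],[577,195,190]):
    print(c,X,w2px(c,X),4*(w2px(c,X)-np.array([306,155] if c=="scene" else [144,185])))
  
E
```

```text
scene [551.5, 195.3, 185] [391.747 194.389] [342.99  157.557]
scene [551.5, 195.3, 196] [392.198 190.571] [344.792 142.283]
scene [525, 195, 190] [388.799 186.094] [331.197 124.377]
scene [577, 195, 190] [394.831 199.197] [355.324 176.788]
top [551.5, 195.3, 185] [212.426 237.977] [273.706 211.908]
top [551.5, 195.3, 196] [210.814 237.052] [267.256 208.207]
top [525, 195, 190] [211.582 253.18 ] [270.329 272.719]
top [577, 195, 190] [212.157 222.668] [272.629 150.673]
```

Call:
{"op": "play_rows", "data": {"series": [0.6,-0.6,3,-0.5,0,0,0.01,0.6,-0.6,6,-0.5,0,0,0.01,0.6,-0.6,9.4,-0.5,0,0,0.01,0.6,-0.6,9.4,-0.5,0,0,0.01,0.36,-0.6,9.4,-0.5,0,0,0.01,0.36,-0.6,9.4,-0.5,0,0,0.01]}}

```text
t: 3.1
eef_pos: [541.1, 186.2, 99.1]
tcp_rot: [[0.999, -0.011, -0.032], [0.032, -0.001, 1.0], [-0.011, -1.0, -0.001]]
ft_force: [0.1, -0.1, 0.1]
grip_width: 30.8
```

```bash
python3 - <<'E'
from h import *
rows([(0.36,*knob(t),102,0.029+t) for t in (0.1,0.2,0.3,0.4,0.5,0.6,0.7,.7)])
for c in("scene",):
    a=arm.capture(c);p=w2px(c,[547,190,118]).astype(int);print(p)
    cv2.imwrite(f"pics/d_{c}.png",cv2.resize(a[p[1]-60:p[1]+60,p[0]-80:p[0]+80],None,fx=4,fy=4,interpolation=cv2.INTER_CUBIC))
E
```

```text
t 3.1 pos [541.149 186.183  99.095] ang 0.032 F [ 0.052 -0.108  0.052] w 30.8
0.36, -0.27, -0.29, 0.32, 0, -0.097, -0.011
0.36, -1.11, -0.28, 0.19, 0, -0.197, -0.011
0.36, -1.94, -0.27, -0.01, -0.001, -0.297, -0.011
0.36, -2.73, -0.26, -0.3, -0.001, -0.397, -0.011
0.36, -3.5, -0.25, -0.67, -0.002, -0.497, -0.011
0.36, -4.23, -0.24, -1.11, -0.002, -0.597, -0.011
0.36, -4.9, -0.23, -1.62, -0.003, -0.697, -0.011
0.36, -4.9, -0.23, -1.62, -0.003, -0.697, -0.011
[386 215]
```

View pics/d_scene.png

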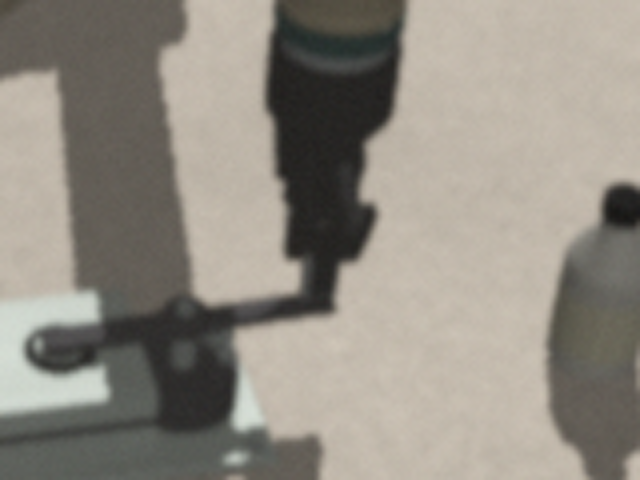

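Call:
{"op": "play_rows", "data": {"series": [0.36,-0.3,-0.3,0.3,0,-0.1,-0.01,0.36,-1.1,-0.3,0.2,0,-0.2,-0.01,0.36,-1.9,-0.3,0,0,-0.3,-0.01,0.36,-2.7,-0.3,-0.3,0,-0.4,-0.01,0.36,-3.5,-0.3,-0.7,0,-0.5,-0.01,0.36,-4.2,-0.3,-1.1,0,-0.6,-0.01,0.36,-4.9,-0.3,-1.6,0,-0.7,-0.01,0.36,-4.9,-0.3,-1.6,0,-0.7,-0.01]}}

```text
t: 3.95
eef_pos: [493.4, 168.7, 105.0]
tcp_rot: [[0.744, 0.002, -0.668], [0.668, 0.003, 0.744], [0.003, -1.0, 0.001]]
ft_force: [-0.6, -0.4, 0.2]
grip_width: 30.7
```

```bash
python3 - <<'E'
from h import *
rows([(0.36,*knob(t),104,0.029+t) for t in (0.8,0.9,1.0,1.1,1.2,1.3,1.4,1.4)])
for c in("scene",):
    a=arm.capture(c);p=w2px(c,[547,150,118]).astype(int);print(p)
    cv2.imwrite(f"pics/e_{c}.png",cv2.resize(a[p[1]-60:p[1]+60,p[0]-80:p[0]+80],None,fx=4,fy=4,interpolation=cv2.INTER_CUBIC))
E
```

```text
t 3.95 pos [493.423 168.734 105.03 ] ang 0.731 F [-0.61  -0.356  0.24 ] w 30.7
0.36, -0.93, 0.1, -0.02, -0.001, -0.098, 0.003
0.36, -1.77, 0.1, -0.14, -0.001, -0.198, 0.004
0.36, -2.59, 0.09, -0.35, 0, -0.298, 0.004
0.36, -3.39, 0.09, -0.64, 0, -0.398, 0.004
0.36, -4.16, 0.09, -1.01, 0, -0.498, 0.004
0.36, -4.88, 0.08, -1.45, 0, -0.598, 0.004
0.36, -5.56, 0.08, -1.96, 0, -0.698, 0.004
0.36, -5.56, 0.08, -1.96, 0, -0.698, 0.004
[370 217]
```

View pics/e_scene.png

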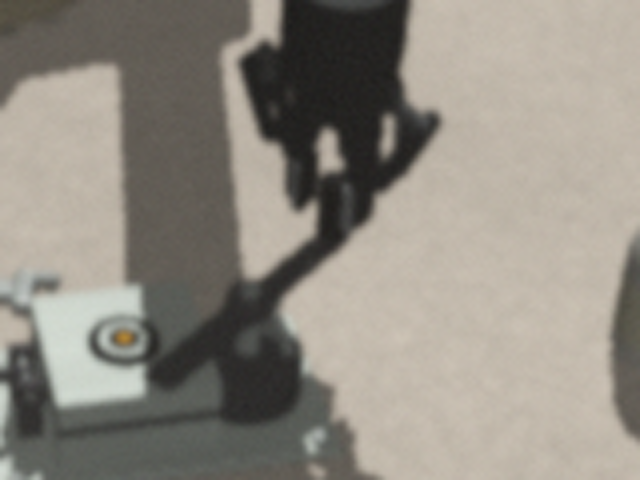

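The knob is caged at (340,205) in the crop and turning, and the module shows at (122,338). I'll keep turning.

Call:
{"op": "play_rows", "data": {"series": [0.36,-0.9,0.1,0,0,-0.1,0,0.36,-1.8,0.1,-0.1,0,-0.2,0,0.36,-2.6,0.1,-0.4,0,-0.3,0,0.36,-3.4,0.1,-0.6,0,-0.4,0,0.36,-4.2,0.1,-1.0,0,-0.5,0,0.36,-4.9,0.1,-1.5,0,-0.6,0,0.36,-5.6,0.1,-2.0,0,-0.7,0,0.36,-5.6,0.1,-2.0,0,-0.7,0]}}

```text
t: 4.8
eef_pos: [464.4, 115.8, 103.3]
tcp_rot: [[0.143, -0.0, -0.99], [0.99, 0.002, 0.143], [0.002, -1.0, 0.0]]
ft_force: [-0.1, 1.0, -0.4]
grip_width: 31.2
```

```bash
python3 - <<'E'
from h import *
rows([(0.36,*knob(t),101,0.029+min(t,1.57)) for t in (1.5,1.57,1.62,1.66,1.69)])
E
```

```text
t 4.8 pos [464.39  115.771 103.296] ang 1.427 F [-0.085  1.006 -0.434] w 31.2
0.36, -0.72, 0.23, -0.1, 0, -0.102, 0.002
0.36, -1.3, 0.23, -0.18, 0, -0.172, 0.002
0.36, -1.72, 0.23, -0.27, 0, -0.172, 0.002
0.36, -2.05, 0.23, -0.35, 0, -0.172, 0.002
0.36, -2.3, 0.22, -0.42, 0, -0.172, 0.002
```

Call:
{"op": "play_rows", "data": {"series": [0.36,-0.7,0.2,-0.1,0,-0.1,0,0.36,-1.3,0.2,-0.2,0,-0.17,0,0.36,-1.7,0.2,-0.2,0,-0.17,0,0.36,-2.0,0.2,-0.3,0,-0.17,0,0.36,-2.0,0.2,-0.3,0,-0.17,0]}}

```text
t: 5.3
eef_pos: [464.1, 96.7, 101.3]
tcp_rot: [[-0.022, -0.001, -1.0], [1.0, 0.005, -0.022], [0.005, -1.0, 0.001]]
ft_force: [-0.5, 4.7, 0.5]
grip_width: 30.7
```

```bash
python3 - <<'E'
from h import *
rows([(0.36,*knob(t),101,0.029+min(t,1.57)) for t in (1.5,1.57,1.62,1.66,1.69)])
for c in("scene","top"):
    a=arm.capture(c);p=w2px(c,[500,110,118]).astype(int);print(p)
    cv2.imwrite(f"pics/f_{c}.png",cv2.resize(a[p[1]-60:p[1]+60,p[0]-80:p[0]+80],None,fx=4,fy=4,interpolation=cv2.INTER_CUBIC))
E
```

```text
t 5.3 pos [464.145  96.678 101.329] ang 1.593 F [-0.466  4.663  0.517] w 30.7
0.36, 1.19, 0.04, -0.05, -0.001, 0.064, 0.005
0.36, 0.59, 0.04, -0.03, -0.001, -0.006, 0.005
0.36, 0.17, 0.03, -0.05, -0.001, -0.006, 0.005
0.36, -0.17, 0.03, -0.07, -0.001, -0.006, 0.005
0.36, -0.43, 0.03, -0.1, -0.001, -0.006, 0.005
[350 207]
[267 270]
```

View pics/f_scene.png

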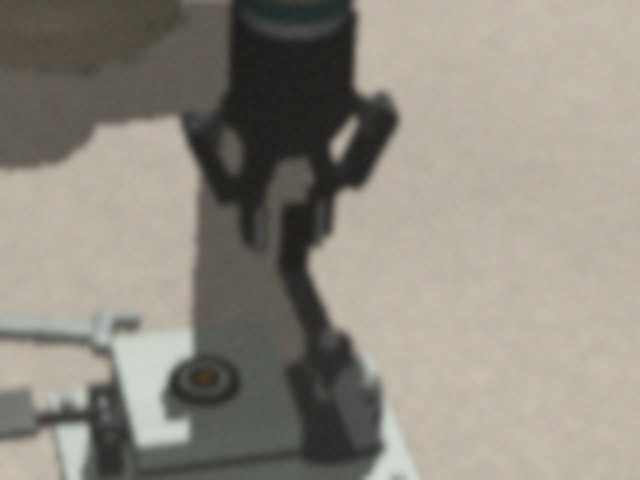

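View pics/f_top.png

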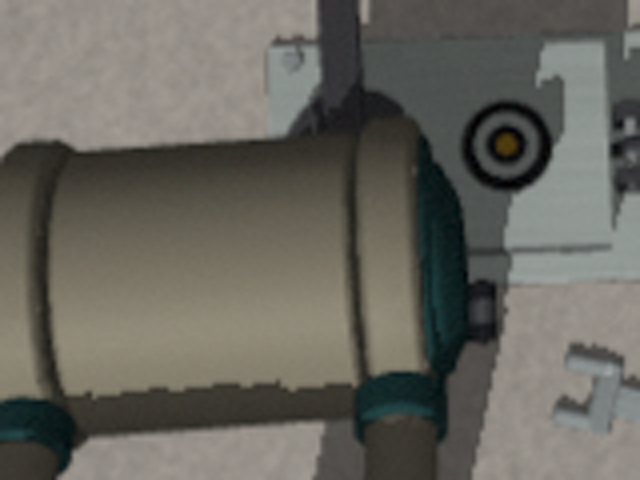

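Call:
{"op": "play_rows", "data": {"series": [0.36,-0.3,0,0,0,0,0,0.36,-0.3,0,0,0,0,0,0.36,-0.3,0,0,0,0,0]}}

```text
t: 5.7
eef_pos: [464.1, 95.8, 101.3]
tcp_rot: [[-0.021, -0.001, -1.0], [1.0, 0.008, -0.021], [0.008, -1.0, 0.001]]
ft_force: [-1.1, 8.6, 0.1]
grip_width: 30.7
```

Call:
{"op": "play_rows", "data": {"series": [0.36,0.7,0,0,0,0,0,0.36,0.7,-2,0,0,0,0,0.36,0.7,-6,0,0,0,0,0.36,0.7,-9,0,0,0,0,0,0.7,-10,0,0,0,0,0,0.7,-10,0,0,0,0]}}

```text
t: 6.3
eef_pos: [465.1, 101.8, 202.7]
tcp_rot: [[-0.021, 0.003, -1.0], [1.0, 0.007, -0.021], [0.007, -1.0, -0.003]]
ft_force: [-0.7, -0.4, -1.1]
grip_width: 2.3
```

```bash
python3 - <<'E'
from h import *
print(arm.tcp_to_tips)
rows([(0,554.5,-94,200,1.6),(0,554.5,-94,85,1.6)])
for c in("scene","top"):
    a=arm.capture(c);p=w2px(c,[500,110,118]).astype(int);print(p)
    cv2.imwrite(f"pics/g_{c}.png",cv2.resize(a[p[1]-60:p[1]+60,p[0]-80:p[0]+80],None,fx=4,fy=4,interpolation=cv2.INTER_CUBIC))
E
```

```text
11.0
t 6.3 pos [465.142 101.785 202.67 ] ang 1.592 F [-0.732 -0.402 -1.149] w 2.3
0, -19.76, 0.15, -8.53, 0.003, -0.008, 0.007
0, -19.85, 11.65, -8.49, 0.003, -0.008, 0.007
[350 207]
[267 270]
```

View pics/g_scene.png

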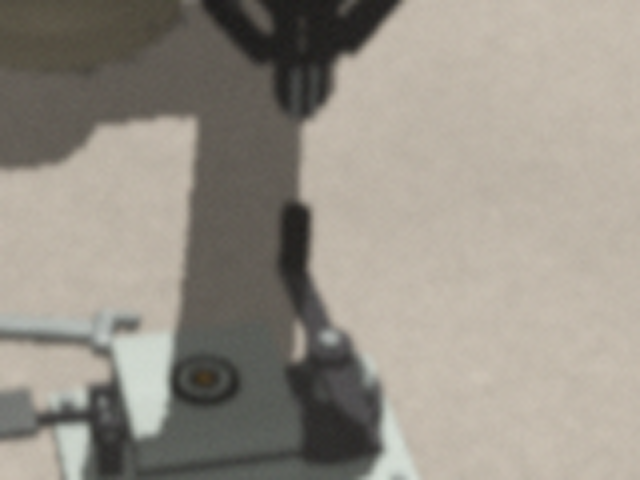

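The latch is at its far stop. Next is the paddle.

Call:
{"op": "play_rows", "data": {"series": [0,-19.8,0,-8.5,0,0,0,0,-19.8,0,-8.5,0,0,0,0,-19.8,0,-8.5,0,0,0,0,-19.8,0,-8.5,0,0,0,0,-19.8,0,-8.5,0,0,0,0,-19.8,6,-8.5,0,0,0,0,-19.8,11,-8.5,0,0,0,0,-19.8,11,-8.5,0,0,0]}}

```text
t: 7.2
eef_pos: [546.2, -91.8, 82.0]
tcp_rot: [[-0.02, -0.017, -1.0], [1.0, 0.012, -0.02], [0.012, -1.0, 0.017]]
ft_force: [-1.6, -0.3, -0.9]
grip_width: 0.4
```

```bash
python3 - <<'E'
from h import *
rows([(0,554.5,-94,z,1.6) for z in (67,60,55,50)])
for c in("scene","top"):
    a=arm.capture(c);p=w2px(c,[554,-70,60]).astype(int);print(p)
    cv2.imwrite(f"pics/h_{c}.png",cv2.resize(a[p[1]-60:p[1]+60,p[0]-80:p[0]+80],None,fx=4,fy=4,interpolation=cv2.INTER_CUBIC))
E
```

```text
t 7.2 pos [546.225 -91.784  82.024] ang 1.591 F [-1.586 -0.295 -0.902] w 0.4
0, -0.26, 1.49, -0.85, -0.017, -0.009, 0.012
0, -0.27, 2.18, -0.86, -0.017, -0.009, 0.012
0, -0.27, 2.68, -0.87, -0.017, -0.009, 0.012
0, -0.28, 3.18, -0.88, -0.017, -0.009, 0.012
[280 247]
[363 243]
```

View pics/h_scene.png

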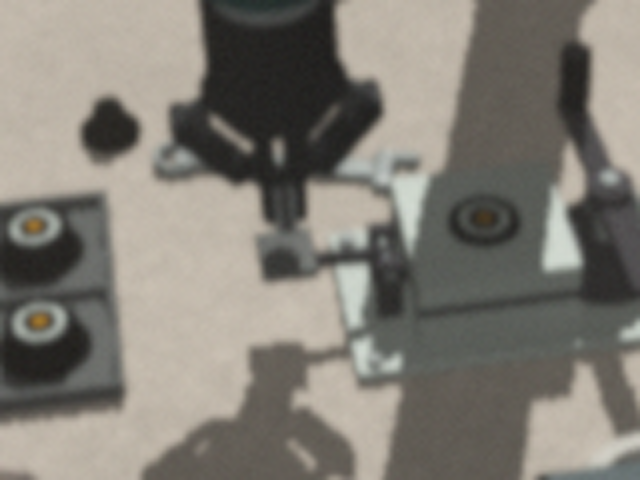

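Call:
{"op": "play_rows", "data": {"series": [0,-0.3,0.6,-0.8,-0.017,-0.009,0.012,0,-0.3,1.3,-0.8,-0.017,-0.009,0.012,0,-0.3,1.8,-0.8,-0.017,-0.009,0.012,0,-0.3,2.3,-0.8,-0.017,-0.009,0.012,0,-0.3,2.8,-0.8,-0.017,-0.009,0.012,0,-0.3,3.2,-0.8,-0.017,-0.009,0.012,0,-0.3,3.2,-0.8,-0.017,-0.009,0.012,0,-0.3,3.2,-0.8,-0.017,-0.009,0.012]}}

```text
t: 8.1
eef_pos: [558.1, -95.3, 54.1]
tcp_rot: [[-0.03, 0.009, -1.0], [1.0, -0.002, -0.03], [-0.002, -1.0, -0.009]]
ft_force: [0.2, -2.5, 1.8]
grip_width: -0.0
```

```bash
python3 - <<'E'
from h import *
rows([(0,554.5,-94,z,1.6) for z in (50,48,46)])
for c in("scene","top"):
    a=arm.capture(c);p=w2px(c,[554,-40,60]).astype(int);print(p)
    cv2.imwrite(f"pics/i_{c}.png",cv2.resize(a[p[1]-60:p[1]+60,p[0]-80:p[0]+80],None,fx=4,fy=4,interpolation=cv2.INTER_CUBIC))
E
```

```text
t 8.1 pos [558.05  -95.331  54.074] ang 1.6 F [ 0.237 -2.486  1.779] w -0.0
0, 0.14, 0.4, 0.35, 0.009, 0, -0.002
0, 0.15, 0.6, 0.36, 0.009, 0, -0.002
0, 0.15, 0.8, 0.36, 0.009, 0, -0.002
[293 245]
[347 243]
```

View pics/i_scene.png

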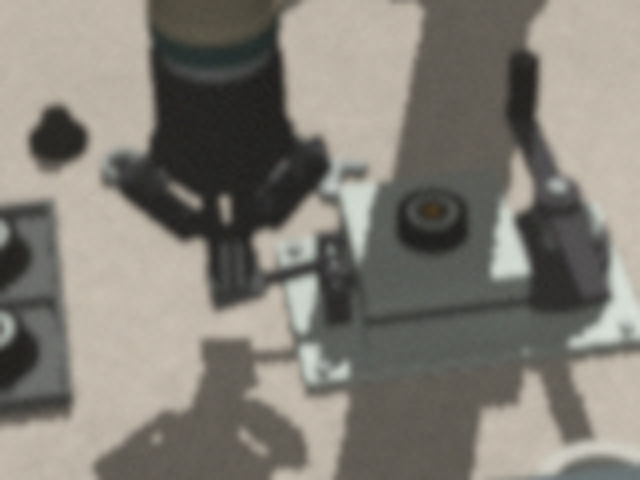

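Call:
{"op": "play_rows", "data": {"series": [0,0.1,0.4,0.3,0.009,0,0,0,0.1,0.8,0.3,0.009,0,0,0,0.1,0.8,0.3,0.009,0,0,0,0.1,0.8,0.3,0.009,0,0]}}

```text
t: 8.6
eef_pos: [557.8, -94.9, 51.5]
tcp_rot: [[-0.03, 0.007, -1.0], [1.0, -0.004, -0.03], [-0.005, -1.0, -0.007]]
ft_force: [-3.7, -1.7, 33.0]
grip_width: 0.1
```

Call:
{"op": "play_rows", "data": {"series": [0,0.1,-2,0.3,0,0,0,0,0.1,-6,0.3,0,0,0,0.3,0.1,-10,0.3,0,0.1,0,0.8,3,-10,0.3,0,0.25,0,0.8,6,-10,0.3,0,0.4,0,0.8,9,-10,0.3,0,0.55,0,0.8,12,-10,0.3,0,0.7,0,0.8,12,-10,0.5,0,0.8,0]}}

```text
t: 9.4
eef_pos: [546.5, 29.5, 149.8]
tcp_rot: [[0.698, 0.003, -0.716], [0.716, -0.001, 0.698], [0.001, -1.0, -0.003]]
ft_force: [0.1, -0.7, -0.2]
grip_width: 68.0
```

```bash
python3 - <<'E'
from h import *
a=arm.capture("top");b=arm.capture("scene")
for c in("top","scene"):
  print(c,[(round(d["p"],2),d["at"]) for d in arm.boxes_of(c,"module_center")][:5])
for c,a in(("top",a),("scene",b)):
    p=w2px(c,[552,0,60]).astype(int);print(p)
    cv2.imwrite(f"pics/j_{c}.png",cv2.resize(a[p[1]-60:p[1]+60,p[0]-80:p[0]+80],None,fx=5,fy=5,interpolation=cv2.INTER_CUBIC))
rows([(0.8,552.5,27.5,150,0.029)])
E
```

```text
top []
scene [(0.79, [561.3, 25.7, 75.3]), (0.56, [559.2, 106.4, 73.8])]
[327 244]
[309 243]
t 9.6 pos [547.646  25.704 150.224] ang 0.803 F [ 0.049 -0.99   0.269] w 68.3
0.8, 0.47, 0.02, -0.22, 0.006, 0.774, 0.003
```

View pics/j_top.png

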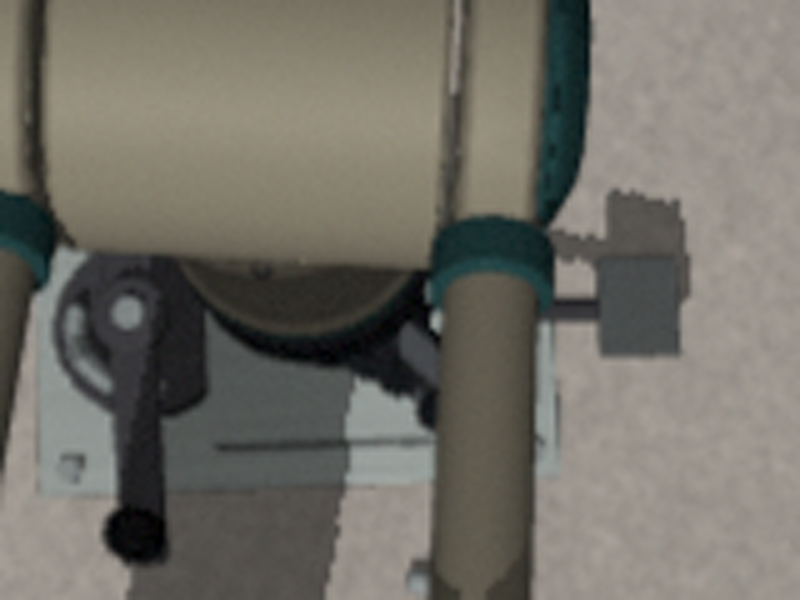

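View pics/j_scene.png

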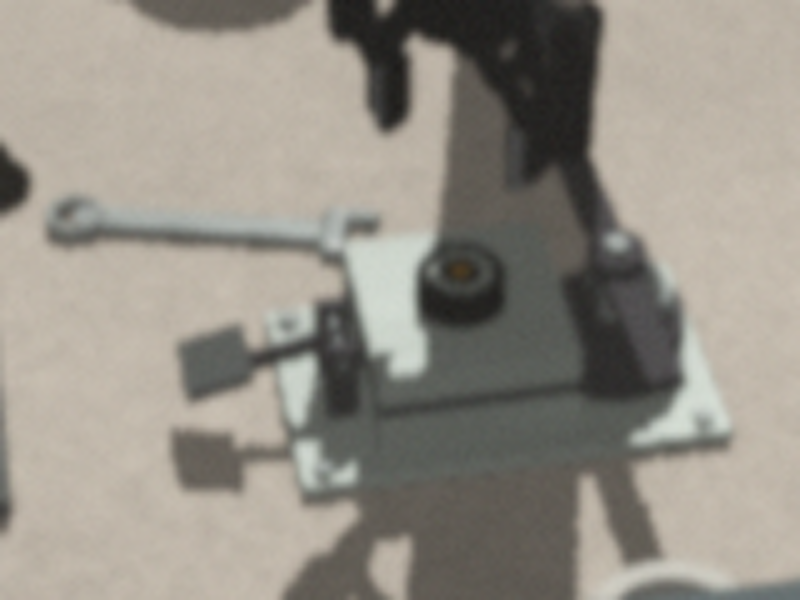

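```bash
python3 - <<'E'
from h import *
print(px2w("scene",321.2,237,76), px2w("scene",316.6-0+0,237,76)*0)
a=cv2.imread("pics/a_top.png");
c,s=w2px("top",[562,-333,5]),w2px("scene",[562,-333,5]);print(c,s)
b=cv2.imread("pics/a_scene.png");cv2.imwrite("pics/k.png",cv2.resize(b[225:300,145:240],None,fx=6,fy=6,interpolation=cv2.INTER_CUBIC))
E
```

```text
[550.835  29.223  76.   ] [0. 0. 0.]
[487.481 240.653] [173.902 278.193]
```

View pics/k.png

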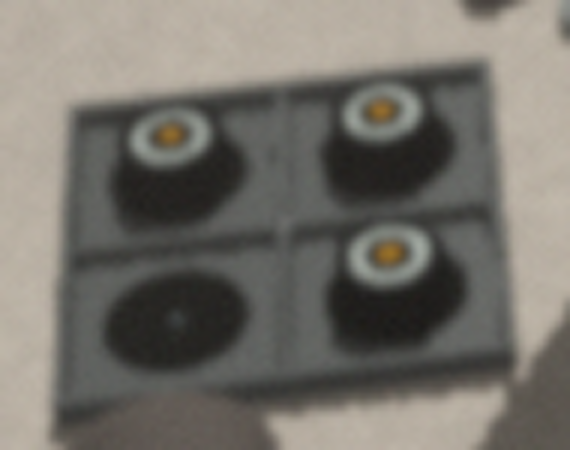

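```bash
python3 - <<'E'
from h import *
rows([(0.8,550,27.8,130,0.029),(0.8,550,27.8,73,0.029)])
E
```

```text
t 9.6 pos [547.646  25.704 150.224] ang 0.803 F [ 0.049 -0.99   0.269] w 68.3
0.8, 0.31, 2.02, -0.01, 0.006, 0.774, 0.003
0.8, 0.31, 7.72, 0.02, 0.006, 0.774, 0.003
```

Call:
{"op": "play_rows", "data": {"series": [0.8,0.3,0,0,0,0.15,0,0.8,0.3,0,0,0,0.3,0,0.8,0.3,0,0,0,0.45,0,0.8,0.3,1,0,0,0.6,0,0.8,0.3,2,0,0,0.774,0,0.8,0.3,2,0,0,0.774,0,0.8,0.3,2,0,0,0.774,0]}}

```text
t: 10.3
eef_pos: [549.7, 27.3, 130.0]
tcp_rot: [[1.0, 0.004, -0.031], [0.031, -0.004, 1.0], [0.004, -1.0, -0.004]]
ft_force: [0.4, -0.3, 0.6]
grip_width: 68.1
```

```bash
python3 - <<'E'
from h import *
b=arm.capture("scene");cv2.imwrite("pics/l.png",cv2.resize(b[183:303,239:399],None,fx=5,fy=5,interpolation=cv2.INTER_CUBIC))
rows([(0.8,550,27.8,130,0.029),(0.8,550,27.8,73,0.029)])
E
```

```text
t 10.35 pos [549.952  27.415 130.374] ang 0.031 F [-0.167  0.31  -0.361] w 68.2
0.8, 0.01, 0.04, 0.04, 0.004, 0.002, 0.005
0.8, -0.02, 5.74, 0.06, 0.004, 0.002, 0.005
```

View pics/l.png

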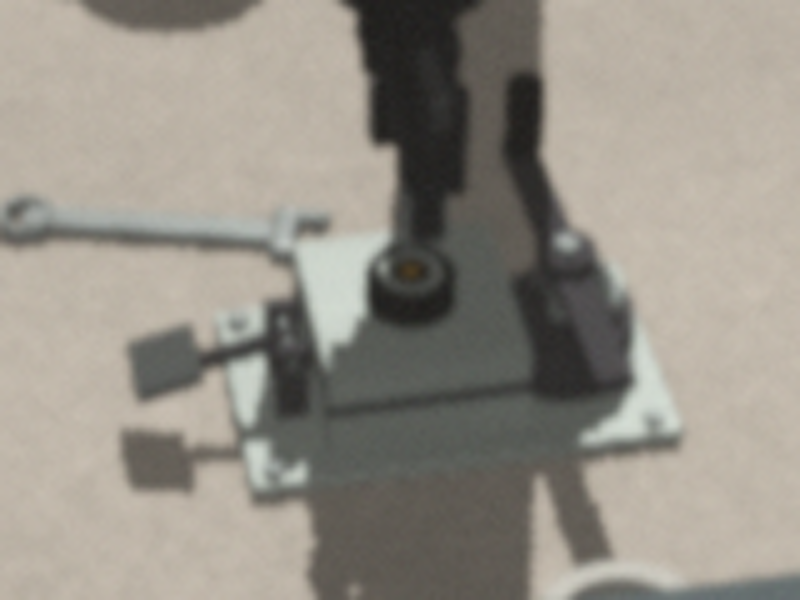

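Call:
{"op": "play_rows", "data": {"series": [0.8,0,3,0,0,0,0,0.8,0,5,0,0,0,0,0.8,0,5.7,0,0,0,0,0.8,0,5.7,0,0,0,0]}}

```text
t: 10.75
eef_pos: [549.9, 27.1, 72.9]
tcp_rot: [[0.999, 0.003, -0.032], [0.032, -0.004, 0.999], [0.003, -1.0, -0.004]]
ft_force: [-1.6, 0.2, 0.0]
grip_width: 68.2
```

```bash
python3 - <<'E'
from h import *
b=arm.capture("scene");cv2.imwrite("pics/m.png",cv2.resize(b[183:303,239:399],None,fx=5,fy=5,interpolation=cv2.INTER_CUBIC))
rows([(0.8,550,27.8,73,0.029)])
E
```

```text
t 10.8 pos [550.65   27.14   73.746] ang 0.032 F [ 0.193  0.193 -0.893] w 68.2
0.8, -0.06, 0.07, 0.07, 0.004, 0.003, 0.005
```

View pics/m.png

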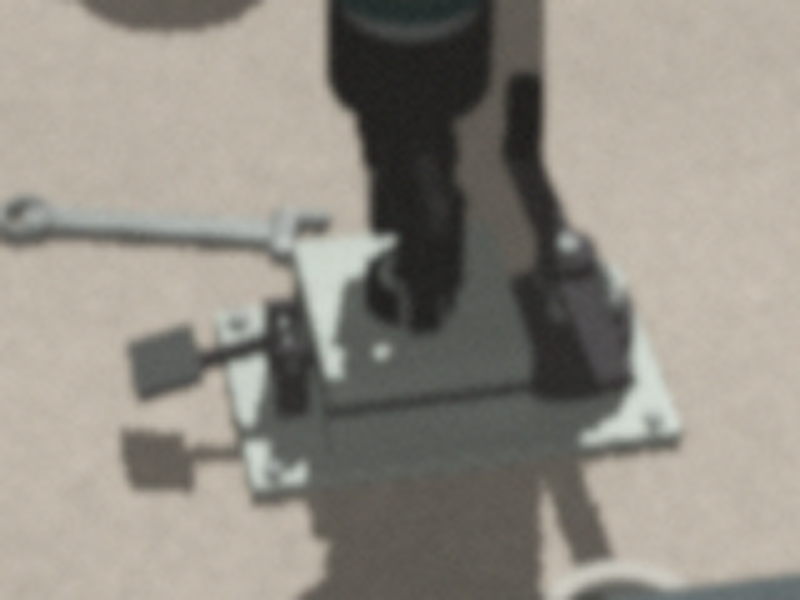

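Call:
{"op": "play_rows", "data": {"series": [0.8,0,0.1,0.2,0,0,0,0.5,0,0.1,0.2,0,0,0,0.45,0,0.1,0.2,0,0,0,0.3,0,0.1,0.2,0,0,0,0.3,0,0.1,0.2,0,0,0,0.3,0,0.1,0.2,0,0,0]}}

```text
t: 11.4
eef_pos: [551.1, 29.2, 73.2]
tcp_rot: [[0.999, 0.007, -0.032], [0.032, -0.004, 0.999], [0.006, -1.0, -0.004]]
ft_force: [0.1, 0.1, 2.5]
grip_width: 41.7
```

Call:
{"op": "play_rows", "data": {"series": [0.3,0,-0.5,0,0,0,0,0.3,0,-1,0,0,0,0,0.3,0,-2,0,0,0,0,0.3,0,-3,0,0,0,0,0.3,0,-5,0,0,0,0,0.3,0,-6,0,0,0,0,0.3,0,-6,0,0,0,0]}}

```text
t: 12.1
eef_pos: [552.1, 29.3, 135.3]
tcp_rot: [[0.999, 0.011, -0.032], [0.032, -0.004, 0.999], [0.011, -1.0, -0.004]]
ft_force: [-0.5, -0.2, -0.2]
grip_width: 41.1
```

```bash
python3 - <<'E'
from h import *
b=arm.capture("scene");cv2.imwrite("pics/n.png",cv2.resize(b[153:273,239:399],None,fx=5,fy=5,interpolation=cv2.INTER_CUBIC))
rows([(0.3,561.5,-332.3,140,0.029)])
E
```

```text
t 12.15 pos [551.199  29.351 134.096] ang 0.032 F [ 0.007 -0.234 -1.483] w 41.2
0.3, -0.13, -0.44, -36.18, 0.004, 0.003, 0.008
```

View pics/n.png

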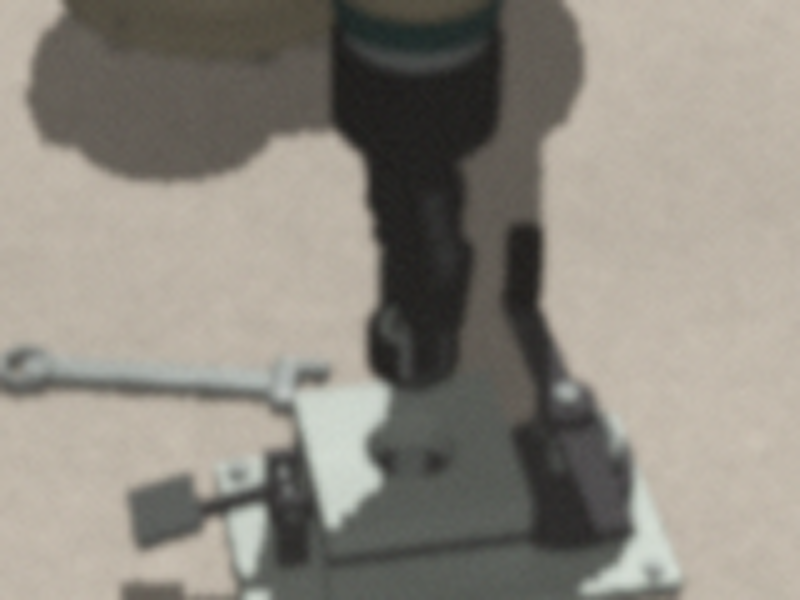

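Call:
{"op": "play_rows", "data": {"series": [0.3,0.3,-0.4,-5,0,0,0,0.3,0.7,-0.4,-10,0,0,0,0.3,1,-0.4,-15,0,0,0,0.3,1,-0.4,-20,0,0,0,0.3,1,-0.4,-25,0,0,0,0.3,0.5,-0.4,-30,0,0,0,0.3,0,-0.4,-34,0,0,0,0.3,-0.1,-0.4,-36.1,0,0,0]}}

```text
t: 12.95
eef_pos: [560.6, -335.1, 138.2]
tcp_rot: [[1.0, 0.007, -0.029], [0.029, -0.004, 1.0], [0.007, -1.0, -0.004]]
ft_force: [-0.3, 1.2, -0.4]
grip_width: 41.3
```

```bash
python3 - <<'E'
from h import *
print(px2w("scene",174.7,278.5,5))
b=arm.capture("scene");cv2.imwrite("pics/o.png",cv2.resize(b[183:303,110:270],None,fx=5,fy=5,interpolation=cv2.INTER_CUBIC))
rows([(0.3,562,-332,z,0.029) for z in (60,30,24)])
E
```

```text
[ 563.369 -331.075    5.   ]
t 13.0 pos [ 561.028 -337.411  138.269] ang 0.028 F [ 0.847 -2.163 -0.629] w 41.3
0.3, 0.05, 7.82, 0.59, 0.007, -0.001, 0.008
0.3, 0.03, 10.82, 0.61, 0.007, -0.001, 0.008
0.3, 0.02, 11.42, 0.62, 0.007, -0.001, 0.008
```

View pics/o.png

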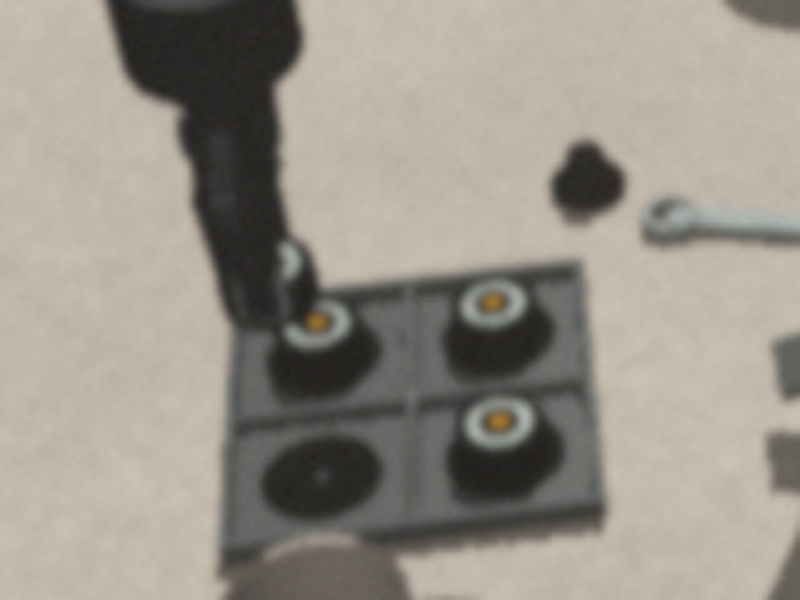

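Call:
{"op": "play_rows", "data": {"series": [0.3,0.1,3,0.6,0,0,0.01,0.3,0.1,6,0.6,0,0,0.01,0.3,0.1,8,0.6,0,0,0.01,0.3,0.1,9.8,0.6,0,0,0.01,0.3,0.1,9.8,0.6,0,0,0.01,0.3,0.1,9.8,0.6,0,0,0.01]}}

```text
t: 13.6
eef_pos: [562.6, -331.0, 39.9]
tcp_rot: [[1.0, -0.003, -0.029], [0.029, -0.006, 1.0], [-0.003, -1.0, -0.006]]
ft_force: [-0.3, -1.3, -0.7]
grip_width: 41.8
```

```bash
python3 - <<'E'
from h import *
b=arm.capture("scene");cv2.imwrite("pics/p.png",cv2.resize(b[203:323,110:270],None,fx=5,fy=5,interpolation=cv2.INTER_CUBIC))
b=arm.capture("top");cv2.imwrite("pics/p2.png",cv2.resize(b[185:305,405:565],None,fx=5,fy=5,interpolation=cv2.INTER_CUBIC))
rows([(0.3,562,-332,z,0.029) for z in (30,24)])
E
```

```text
t 13.7 pos [ 563.441 -331.945   41.345] ang 0.029 F [-0.111 -0.475 -0.919] w 41.5
0.3, -0.14, 1.13, 0.01, 0.008, 0, -0.001
0.3, -0.14, 1.73, 0.01, 0.008, 0, -0.001
```

View pics/p.png

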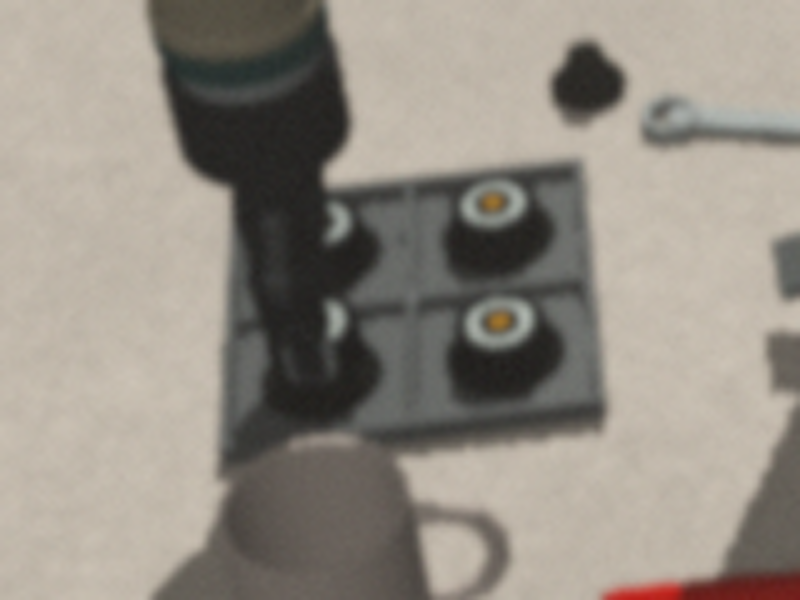

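View pics/p2.png

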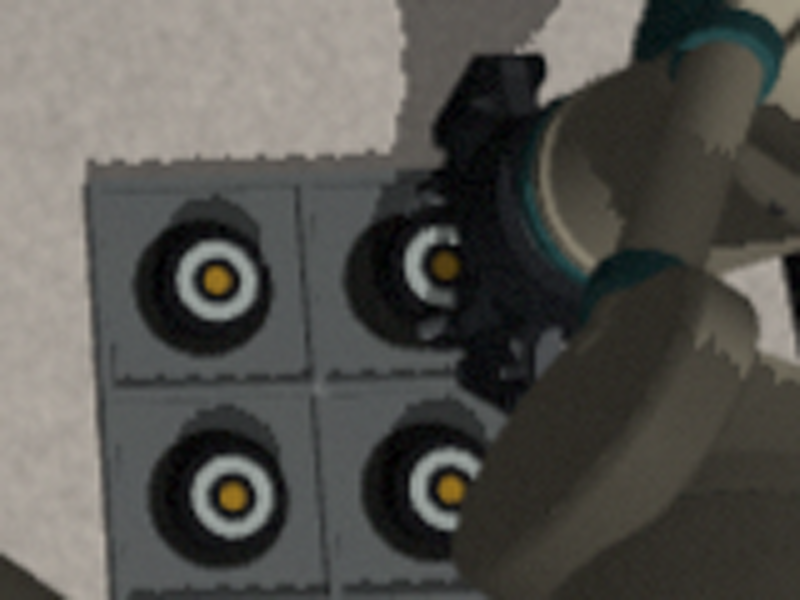

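```bash
python3 - <<'E'
from h import *
print(px2w("top",494.2,238,44))
E
```

```text
[ 562.026 -333.222   44.   ]
```

Call:
{"op": "play_rows", "data": {"series": [0.3,-0.2,0.7,0,0.008,0,0,0.3,-0.2,1.2,0,0.008,0,0,0.3,-0.2,1.6,0,0.008,0,0,0.3,-0.2,1.6,0,0.008,0,0]}}

```text
t: 14.1
eef_pos: [561.3, -332.2, 25.3]
tcp_rot: [[1.0, -0.001, -0.029], [0.029, 0.0, 1.0], [-0.001, -1.0, 0.0]]
ft_force: [0.2, 1.0, -0.8]
grip_width: 41.8
```

Call:
{"op": "play_rows", "data": {"series": [0.3,0,0.1,0,0,0,0,0.3,0,0.15,0,0,0,0,0.3,0,0.15,0,0,0,0]}}

```text
t: 14.4
eef_pos: [561.3, -332.2, 25.2]
tcp_rot: [[1.0, -0.0, -0.029], [0.029, -0.0, 1.0], [-0.0, -1.0, -0.0]]
ft_force: [-1.8, 1.4, 8.5]
grip_width: 41.8
```

Call:
{"op": "play_rows", "data": {"series": [0.5,0,0,0,0,0,0,0.65,0,0,0,0,0,0,0.7,0,0,0,0,0,0,0.7,0,-0.5,0,0,0,0,0.7,0,-2,0,0,0,0,0.7,0,-6,0,0,0,0,0.7,0,-11,0,0,0,0,0.7,0,-15,0,0,0,0]}}

```text
t: 15.2
eef_pos: [561.8, -332.5, 177.9]
tcp_rot: [[1.0, 0.001, -0.029], [0.029, -0.001, 1.0], [0.001, -1.0, -0.001]]
ft_force: [1.4, 0.0, -0.1]
grip_width: 59.7
```

```bash
python3 - <<'E'
from h import *
b=arm.capture("scene");cv2.imwrite("pics/q.png",cv2.resize(b[203:323,110:270],None,fx=5,fy=5,interpolation=cv2.INTER_CUBIC))
rows([(0.6,464,103,200,1.6)])
E
```

```text
t 15.25 pos [ 564.836 -334.702  185.536] ang 0.029 F [ 2.637 -1.556  4.104] w 59.7
0.6, -8.8, -1.96, 44.03, 0.016, -1.571, 0.002
```

View pics/q.png

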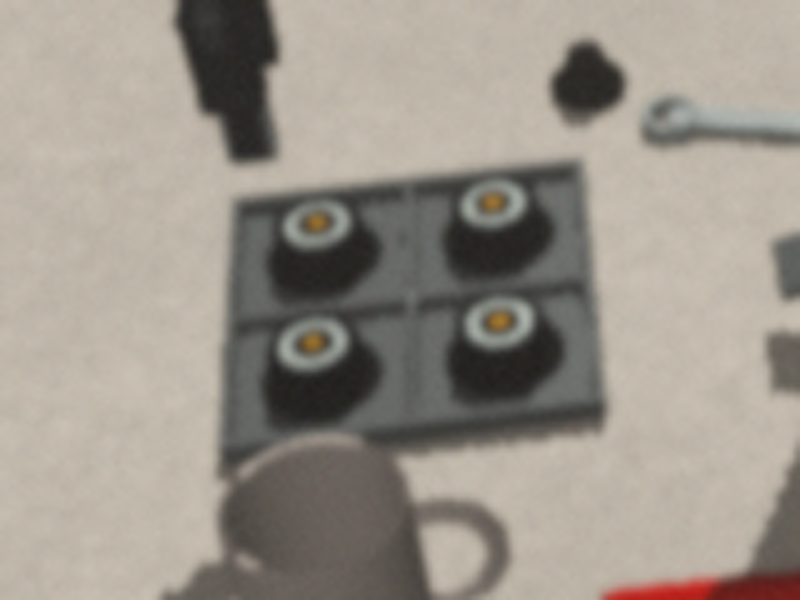

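The module stands flat in the free cell, with its nozzle at (313,343) in the crop. Now I go back to the latch.

Call:
{"op": "play_rows", "data": {"series": [0.6,-1,-2,5,0,-0.14,0,0.6,-2,-2,10,0,-0.28,0,0.6,-3,-2,15,0,-0.42,0,0.6,-4,-2,20,0,-0.56,0,0.6,-5,-2,25,0,-0.7,0,0.6,-6,-2,30,0,-0.84,0,0.6,-7,-2,35,0,-0.98,0,0.6,-8,-2,39,0,-1.12,0]}}

```text
t: 16.05
eef_pos: [473.6, 52.1, 201.2]
tcp_rot: [[0.405, 0.013, -0.914], [0.914, -0.009, 0.405], [-0.003, -1.0, -0.015]]
ft_force: [1.0, -0.1, -0.2]
grip_width: 51.3
```

```bash
python3 - <<'E'
from h import *
b=arm.capture("top");cv2.imwrite("pics/r.png",cv2.resize(b[200:290,420:540],None,fx=6,fy=6,interpolation=cv2.INTER_CUBIC))
rows([(0.6,464,103,200,1.6)])
E
```

```text
t 16.1 pos [470.008  59.538 200.948] ang 1.162 F [-3.337  5.331 -0.21 ] w 51.5
0.6, 3.75, 0.09, 2.28, 0.009, -0.438, 0.001
```

View pics/r.png

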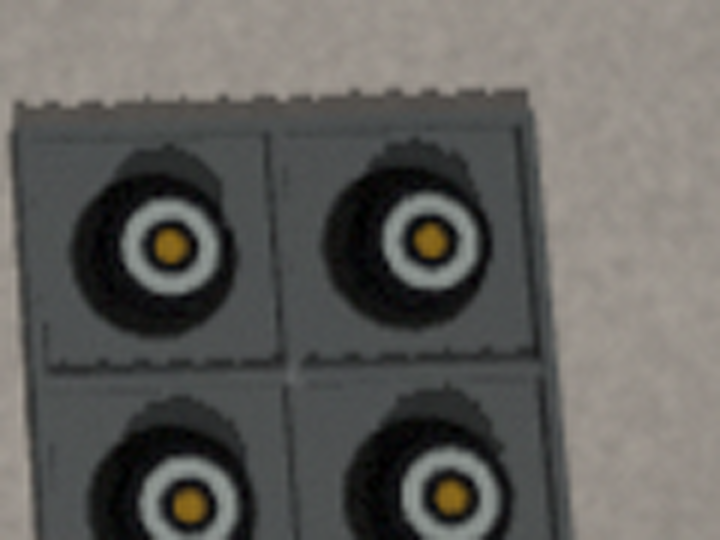

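```bash
python3 - <<'E'
from h import *
print(px2w("top",491.7,240,27),px2w("scene",172.6,271.6,27))
rows([(0.6,464,103,200,1.6),(0.6,464,103,102,1.6)])
E
```

```text
[ 560.321 -334.016   27.   ] [ 561.751 -332.411   27.   ]
t 16.1 pos [470.008  59.538 200.948] ang 1.162 F [-3.337  5.331 -0.21 ] w 51.5
0.6, 3.75, 0.09, 2.28, 0.009, -0.438, 0.001
0.6, 3.72, 9.88, 2.36, 0.009, -0.438, 0.001
```

Both cameras put the module within about 1.5 mm of the cell's centre. Now down around the knob.

Call:
{"op": "play_rows", "data": {"series": [0.6,3.7,0,2.3,0,-0.14,0,0.6,3.7,0,2.3,0,-0.28,0,0.6,3.7,0,2.3,0,-0.438,0,0.6,3.7,2,2.3,0,-0.438,0,0.6,3.7,2,2.3,0,-0.438,0]}}

```text
t: 16.6
eef_pos: [462.1, 102.5, 179.2]
tcp_rot: [[-0.029, 0.004, -1.0], [1.0, -0.001, -0.029], [-0.002, -1.0, -0.004]]
ft_force: [-0.8, 0.2, 0.0]
grip_width: 51.2
```

```bash
python3 - <<'E'
from h import *
b=arm.capture("scene");cv2.imwrite("pics/s.png",cv2.resize(b[147:267,270:430],None,fx=4,fy=4,interpolation=cv2.INTER_CUBIC))
rows([(0.6,464,103,102,1.6)])
E
```

```text
t 16.65 pos [462.836 102.44  180.125] ang 1.599 F [ 0.388 -0.14  -0.27 ] w 51.2
0.6, 0.06, 7.81, -0.07, 0.006, -0.001, -0.001
```

View pics/s.png

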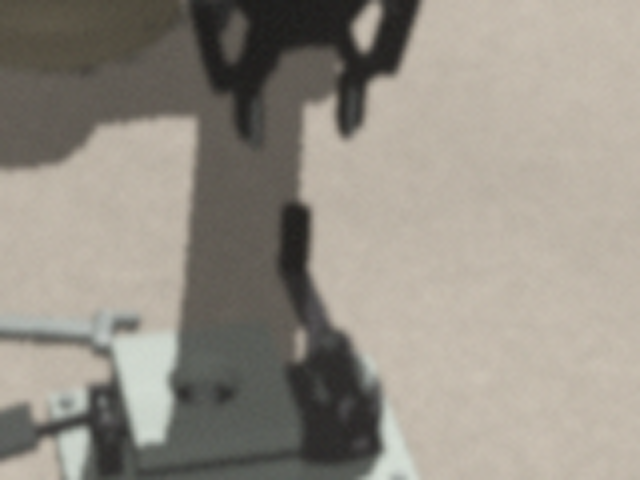

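Call:
{"op": "play_rows", "data": {"series": [0.6,0,3,-0.1,0,0,0,0.6,0,6,-0.1,0,0,0,0.6,0,7.8,-0.1,0,0,0,0.36,0,7.8,-0.1,0,0,0,0.36,0,7.8,-0.1,0,0,0,0.36,0,7.8,-0.1,0,0,0]}}

```text
t: 17.25
eef_pos: [465.6, 102.3, 103.6]
tcp_rot: [[-0.028, 0.009, -1.0], [1.0, -0.001, -0.028], [-0.001, -1.0, -0.009]]
ft_force: [-1.3, 0.8, -0.0]
grip_width: 30.4
```

```bash
python3 - <<'E'
from h import *
rows([(0.36,*knob(t),102,0.029+t) for t in (1.5,1.4,1.3,1.2,1.1,1.0,.9,.9)])
E
```

```text
t 17.25 pos [465.643 102.332 103.564] ang 1.599 F [-1.35  0.8  -0.01] w 30.4
0.36, 0.63, 0.15, 0.11, 0.009, 0.07, -0.001
0.36, 1.47, 0.15, 0.01, 0.009, 0.17, -0.001
0.36, 2.3, 0.15, -0.18, 0.009, 0.27, 0
0.36, 3.1, 0.16, -0.44, 0.009, 0.37, 0
0.36, 3.88, 0.16, -0.79, 0.009, 0.47, 0.001
0.36, 4.62, 0.16, -1.21, 0.009, 0.57, 0.001
0.36, 5.31, 0.16, -1.71, 0.009, 0.67, 0.002
0.36, 5.31, 0.16, -1.71, 0.009, 0.67, 0.002
```

Call:
{"op": "play_rows", "data": {"series": [0.36,0.6,0.1,0.1,0,0.07,0,0.36,1.5,0.1,0,0,0.17,0,0.36,2.3,0.1,-0.2,0,0.27,0,0.36,3.1,0.1,-0.4,0,0.37,0,0.36,3.9,0.1,-0.8,0,0.47,0,0.36,4.6,0.1,-1.2,0,0.57,0,0.36,5.3,0.1,-1.7,0,0.67,0,0.36,5.3,0.1,-1.7,0,0.67,0]}}

```text
t: 18.05
eef_pos: [482.8, 156.4, 104.2]
tcp_rot: [[0.598, 0.013, -0.801], [0.801, -0.0, 0.598], [0.008, -1.0, -0.01]]
ft_force: [0.3, -0.1, 0.5]
grip_width: 30.6
```

```bash
python3 - <<'E'
from h import *
rows([(0.36,*knob(t),103,0.029+t) for t in (.8,.7,.6,.5,.4,.3,.2,.2)])
E
```

```text
t 18.05 pos [482.825 156.426 104.23 ] ang 0.929 F [ 0.265 -0.138  0.47 ] w 30.6
0.36, 0.71, 0.13, 0.06, 0.01, 0.1, 0.008
0.36, 1.55, 0.14, -0.07, 0.01, 0.2, 0.009
0.36, 2.37, 0.14, -0.28, 0.009, 0.3, 0.009
0.36, 3.17, 0.15, -0.57, 0.009, 0.4, 0.009
0.36, 3.93, 0.16, -0.94, 0.008, 0.5, 0.01
0.36, 4.66, 0.17, -1.39, 0.008, 0.6, 0.01
0.36, 5.33, 0.18, -1.9, 0.007, 0.7, 0.011
0.36, 5.33, 0.18, -1.9, 0.007, 0.7, 0.011
```

Call:
{"op": "play_rows", "data": {"series": [0.36,0.7,0.1,0,0,0.1,0.01,0.36,1.5,0.1,-0.1,0,0.2,0.01,0.36,2.4,0.1,-0.3,0,0.3,0.01,0.36,3.2,0.1,-0.6,0,0.4,0.01,0.36,3.9,0.1,-0.9,0,0.5,0.01,0.36,4.7,0.1,-1.4,0,0.6,0.01,0.36,5.3,0.1,-1.9,0,0.7,0.01,0.36,5.3,0.1,-1.9,0,0.7,0.01]}}

```text
t: 18.85
eef_pos: [531.2, 187.7, 104.6]
tcp_rot: [[0.973, 0.007, -0.229], [0.229, -0.005, 0.973], [0.006, -1.0, -0.006]]
ft_force: [0.1, -0.3, -0.9]
grip_width: 30.6
```

```bash
python3 - <<'E'
from h import *
b=arm.capture("scene");cv2.imwrite("pics/t.png",cv2.resize(b[157:277,290:450],None,fx=4,fy=4,interpolation=cv2.INTER_CUBIC))
rows([(0.36,*knob(t),101,0.029+max(t,0)) for t in (.1,.03,-.03,-.07)])
E
```

```text
t 18.9 pos [530.314 187.532 104.422] ang 0.233 F [-0.062  0.074  0.566] w 30.8
0.36, 0.82, 0.35, -0.01, 0.006, 0.104, 0.005
0.36, 1.41, 0.35, -0.09, 0.006, 0.174, 0.005
0.36, 1.91, 0.35, -0.2, 0.006, 0.204, 0.005
0.36, 2.24, 0.35, -0.28, 0.006, 0.204, 0.005
```

View pics/t.png

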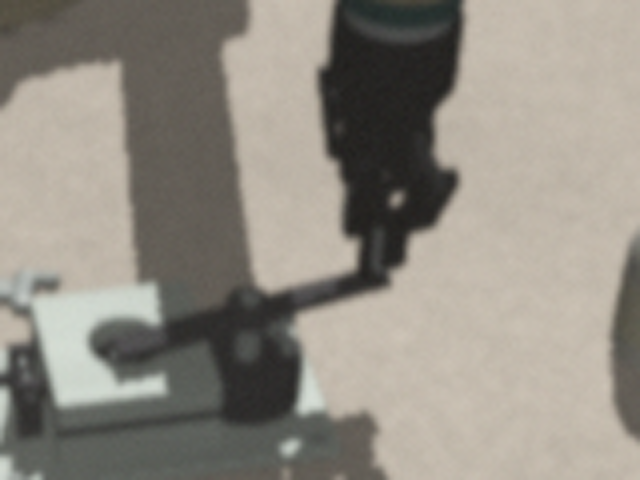

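Call:
{"op": "play_rows", "data": {"series": [0.36,0.8,0.2,0,0,0.1,0,0.36,1.4,0.3,-0.1,0,0.17,0,0.36,1.9,0.3,-0.2,0,0.2,0,0.36,2.2,0.3,-0.3,0,0.2,0,0.36,2.2,0.3,-0.3,0,0.2,0,0.36,2.2,0.3,-0.3,0,0.2,0]}}

```text
t: 19.5
eef_pos: [552.3, 189.6, 101.6]
tcp_rot: [[0.999, 0.006, -0.034], [0.034, -0.005, 0.999], [0.006, -1.0, -0.005]]
ft_force: [0.3, -0.0, 0.8]
grip_width: 30.8
```

```bash
python3 - <<'E'
from h import *
rows([(0.36,*knob(t),101,0.029+max(t,0)) for t in (-.07,-.1)])
E
```

```text
t 19.5 pos [552.281 189.554 101.613] ang 0.034 F [ 0.276 -0.044  0.758] w 30.8
0.36, 0.05, 0.06, 0.04, 0.005, 0.005, 0.006
0.36, 0.31, 0.06, 0.01, 0.005, 0.005, 0.006
```

Call:
{"op": "play_rows", "data": {"series": [0.36,0.3,0,0,0,0,0,0.36,0.5,0,0,0,0,0,0.36,0.5,0,0,0,0,0]}}

```text
t: 19.8
eef_pos: [554.0, 189.8, 101.3]
tcp_rot: [[0.999, -0.001, -0.034], [0.034, -0.005, 0.999], [-0.002, -1.0, -0.005]]
ft_force: [-6.8, 0.3, 3.8]
grip_width: 30.9
```

Call:
{"op": "play_rows", "data": {"series": [0.36,-0.6,0,0,0,0,0,0.45,-0.6,0,0,0,0,0,0.45,-0.6,-3,0,0,0,0,0.45,-0.6,-7,0,0,0,0,0.45,-0.6,-11,0,0,0,0,0.45,-10,-14,2,0,0,0,0.45,-16,-14,5,0,0,0,0.45,-20,-14,10,0,0,0]}}

```text
t: 20.6
eef_pos: [412.1, 241.7, 237.3]
tcp_rot: [[0.999, 0.002, -0.032], [0.032, -0.005, 0.999], [0.001, -1.0, -0.005]]
ft_force: [-0.0, 0.4, -0.3]
grip_width: 38.3
```

Call:
{"op": "play_rows", "data": {"series": [0.45,0,0,5,0,0,0,0.45,0,0,5,0,0,0,0.45,0,0,5,0,0,0]}}

```text
t: 20.9
eef_pos: [410.7, 292.7, 237.4]
tcp_rot: [[0.999, 0.004, -0.035], [0.035, -0.005, 0.999], [0.003, -1.0, -0.005]]
ft_force: [-0.9, -0.1, -0.4]
grip_width: 38.7
```

```bash
python3 - <<'E'
from h import *
for c in("scene","top"):
    a=arm.capture(c);cv2.imwrite(f"pics/u_{c}.png",a)
    p=w2px(c,[550,80,60]).astype(int);print(p)
    cv2.imwrite(f"pics/u2_{c}.png",cv2.resize(a[p[1]-60:p[1]+60,p[0]-80:p[0]+80],None,fx=5,fy=5,interpolation=cv2.INTER_CUBIC))
rows([])
E
```

```text
[341 239]
[286 246]
t 21.0 pos [410.998 291.19  236.996] ang 0.032 F [ 0.32  -0.416 -0.539] w 38.1
```

View pics/u2_scene.png

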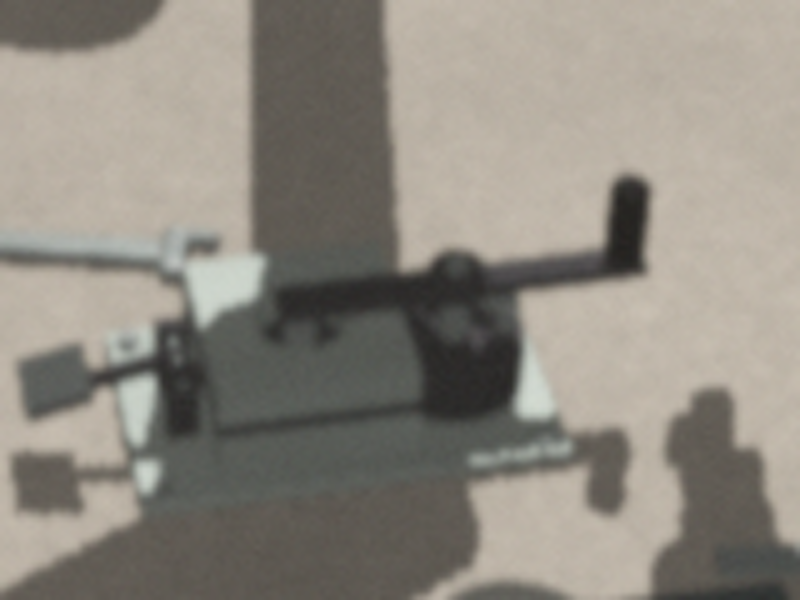

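View pics/u_top.png

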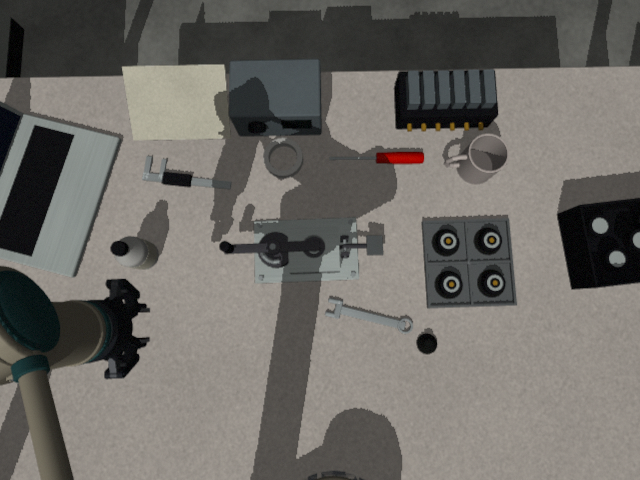

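View pics/u_scene.png

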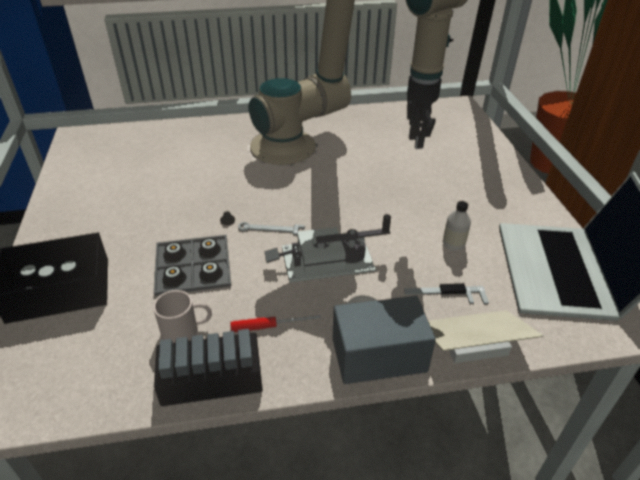

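The knob is back at its first pixel: (387,215) in the scene picture, the same as at the start. Tools, mug and finished modules have not moved. Handing in.

```bash
python3 - <<'E'
from plant import arm
print(arm.hand_in())
E
```

```text
the job is handed in; nothing more can be done
None
```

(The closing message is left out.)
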